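# Lock a T-foot helmet stake into the slotted bench rail

### The job

Take the brass-bodied helmet stake out of the wooden block and lower its T-shaped foot into the slot of the aluminium rail beside the red mark. Push it down gently against its sprung collar until the foot is below the rail's lips, give it a quarter turn, and feel along the slot, within a centimetre either side of the mark, for the hidden notch in which the foot springs up and locks crosswise. Leave it standing upright and locked, never force it against the rail, and leave the other things on the bench where they are.

Things in the scene. Friction and masses are not known exactly. Their poses are not given: they have to be found in the camera images.
- stake: Loose stake to lock, about 310 g, 90 mm tall, starting upright in a pocket of the block. Origin: centre of its foot's underside; z up the stake, x along the foot. Steel T-foot 36 (x) by 20 (y) mm, z 0 to 8 mm; above it a round neck 18 mm thick, then the grip block. Half a turn about z changes nothing; it may be turned either way.
- stake_grip (a point): Middle of the stake's grip, 60 mm above the foot's underside; axes as the stake's. Brass block 42 (x) by 24 (y) mm, from 31 to 75 mm above the foot's underside: hold it across its 24 mm. On top a wooden button, 22 mm across, up to 90 mm.
- stake_neck (a point): On the stake's axis, 10 mm above the foot's underside: here is the underside of the black collar (40 mm across, 6 mm thick) while it is free. The collar slides up the neck by at most 14 mm against a spring: 3 N to start, 0.7 N more per mm.
- rail: Aluminium T-slot rail fixed on the bench, 200 (x) by 64 (y) by 27 (z) mm; origin: centre of its underside, x along the slot. The slot in its top is 23 mm wide, centred on y = 0. With the foot just lowered in lengthwise, the collar rests on the rail's top and the foot's underside is 17 mm above the rail's underside.
- rail_cavity (a point): On the cavity's floor, 6 mm above the rail's underside, below the mark; axes as the rail's. The cavity is 48 mm wide and ends 92 mm either way. The lips over it reach down to z = 17 mm above the rail's underside, so the 8 mm foot turns only with its underside 6 to 9 mm above the rail's underside, pushed down against the spring.
- rail_mark (a point): On the slot's axis at the rail's top, between two red stripes at the middle of its length; axes as the rail's. Under both lips is one unseen notch, 24 mm long (x), 4 mm deep, its centre up to 8 mm either way along x from here, at random. A crosswise foot within 2 mm of its centre rises: underside 13 mm above the rail's underside, locked. Elsewhere the lips stop it at 9 mm.
- block: Fixed wooden block, 170 (x) by 64 (y) by 26 (z) mm, origin at the centre of its underside, with two pockets 39 by 23 mm, 9 mm deep, at x = -42 and +42 mm: one holds the stake, the other the red ball stake (which is in which varies). The stakes' x axes run along the block's x.
- ballstake: Bystander: loose stake with light wooden stem and red ball of 34 mm diameter, 85 mm tall, in the other pocket; origin at the centre of its underside.
- helmet: Bystander: loose miniature brass helmet, 92 mm across, 47 mm tall; origin at the centre of its underside.
- jar: Bystander: loose jar with red lid, 56 mm across, 60 mm tall; origin at the centre of its underside.
- platebox: Bystander: loose open blue box 80 by 110 by 35 mm; origin at the centre of its underside.
There are look-alikes about, which are no part of the job. Leave any green look-alike of the stake alone.

How it is judged:
By the outcome, as a careful person would: the job done as asked, in the order asked, and still so for the second after the job is handed in, with the robot touching nothing.
It also fails if it takes over 67 s, if anything falls off the work surface, if the arm or the gripper's body presses on something with over 40 N, if the wrist force passes 120 N, or if a joint passes its speed limit or range.

### The arm

A 7-joint arm with a two-finger parallel gripper is mounted at the origin on the work surface. World frame = base frame: x ahead of the robot, y to its left, z up, the work surface at z = 0. Lengths are in m, angles in rad, forces in N, time in s.
With the tool pointing down it reaches from about 0.35 to 0.9 m from the base axis. Payload 19.9 kg.
Tool frame: the origin (TCP) lies midway between the tips of the shut fingers; the grasp point (between the pads) lies 19 mm behind it; z points along the fingers, y is the line along which they close (so a half turn about z gives the same grasp; the last joint's range is limited). The gripper opens to 94 mm and grips with 3 to 60 N. Pads are 16 mm wide; open, the fingers measure 119 mm over their backs; the gripper's body (75 mm by 177 mm) begins 78 mm behind the grasp point.
Start: joints at [-1.153, 0.417, -0.01, 1.614, 0.005, 1.111, -0.053], TCP at [0.277, 0.56, 0.205] pointing down, gripper open.
Joint ranges: [-2.81, 2.81], [-0.39, 2.02], [-1.27, 1.25], [0.06, 2.57], [-1.19, 4.33], [0.19, 2], [-2.82, 2.82]. Speed limits (rad/s): [1.89, 1.89, 2.39, 2.39, 3.01, 3.01, 3.01].

### API

Orientations are given as a unit quaternion [x, y, z, w].
In Python, from plant import r, imaging gives the robot as it stands.
- The arm moves only by the tool drive_tool, never from a script. Its argument "targets" is a list of rows, each an object of numbers: "fingers": the finger opening in mm, from 0 to 94; "dx", "dy", "dz": the shift along the tool's x, y, z scaled (see below); "rx", "ry", "rz": the turn, a rotation vector about the tool's x, y, z scaled (see below). A call has 1 to 20 rows; each row shifts and turns the commanded pose from where the row before left it, along the tool's axes as they then stand; what a row does not reach is not made up. The controller multiplies each number of a shift by 100 cm and each number of a turn by 2 pi rad. A row lasts 1/10 s, in which the tool goes at most 50 mm and 8.59 degrees, less where a joint would pass 70% of its speed; a pose out of reach is approached as far as the arm can. A call with a number of a shift or a turn outside -1 to 1 is refused whole. A call with a gripper value outside its range is refused whole. The fingers move at their own pace and stop on an object; the grip force is fixed at half the most. Time passes only in rows, so rows that do not move let the fingers close. It gives the time, the measured TCP pose, the force, the opening and the grip force at its end, in the units of the state.
- r.state(): the state, without advancing time (a new reading comes with each control period).
- imaging.grab_frame(name): name is "scene" or "top" or "wrist"; returns (picture, depth): 384x512x3 uint8, red, green, blue; 384x512 float32, m along the optical axis (not along the pixel's ray), 0 where there is no reading.
- imaging.camera_model(name): a dict with "fx", "fy", "cx", "cy" (pixels), "k1" (the pictures are not rectified: a ray, as slopes to the right and down, at radius r is drawn at 1 + k1 r^2 times it, then the intrinsics apply), "eye" and "rotation" of the camera in the world. Camera axes: x right, y up, looking along -z (the intrinsics and any distortion apply to the point x, -y, -z); pixel columns grow to the right and rows downward; lengths in m; the calibration is good to about 2 mm. A picture is of the moment at which its call begins: read the wrist's pose just before it. camera_model takes no time and is no camera call; for the wrist camera it gives the pose at the moment of the call.
- r.sign_off(): hands the job in; it is judged then, once.
The state is a dict: "t": time; "joints": joint angles; "joint_vel": joint speeds; "tau": joint torques, N m; "eef_pos": TCP position; "tool_rot": TCP orientation; "contact_force": force on the tool from outside, world axes, zero at the start; "torque": the same for the moment, N m; "opening": opening from 0.0 (shut) to 1.0 (fully open); "grip_force": force on a finger pad.
Only numpy, scipy, OpenCV 4.12 (cv2) and the standard library are available. Lean on these libraries where they do the work, as an engineer would, in place of code of your own. Each camera call takes 0.05 s, during which the arm holds its last target. There are 200 camera calls.

## Working session

There is one attempt and no reset: what is moved stays moved. The work goes in short steps, Python scripts to look and compute and a tool call to move; the robot and the scene stay as the last step left them, time stands still between calls to the robot, and variables do not carry over. Pictures are saved under pics/ and viewed, at most 12 in all, crops included, and the job is handed in when it is done.

Besides the shell and the picture viewer there is one more tool, called after "Emit:" as name(argument=value, ...), one argument or row to a line, values as JSON. drive_tool: Moves the arm, as the interface text tells. Its arguments: {"type":"object","properties":{"targets":{"type":"array"}},"required":["targets"]}

```bash
ls; mkdir -p pics; cat > h.py <<'E'
import numpy as np, cv2
from plant import r, imaging
def grab(n):
    m=imaging.camera_model(n); p,d=imaging.grab_frame(n); return m,p,d
def world(m,d):
    h,w=d.shape; v,u=np.mgrid[0:h,0:w].astype(float)
    K=np.array([[m['fx'],0,m['cx']],[0,m['fy'],m['cy']],[0,0,1]])
    q=cv2.undistortPoints(np.stack([u.ravel(),v.ravel()],1)[:,None],K,np.array([0,0,0,0.,0]))[:,0]
    # invert drawn = s(1+k1 s^2)
    s=q.copy()
    for _ in range(20): s=q/(1+m['k1']*(s**2).sum(1,keepdims=True))
    s=s.reshape(h,w,2); c=np.stack([s[...,0]*d,-s[...,1]*d,-d],-1)
    return c@np.array(m['rotation']).T+np.array(m['eye'])
E
python3 - <<'E'
from h import *
o=[]
for n in ('scene','top'):
    m,p,d=grab(n); np.savez(n+'.npz',p=p,d=d,W=world(m,d)); cv2.imwrite(f'pics/{n}0.png',p[...,::-1]); print(n,m)
print(r.state())
E
```

```text
picsTraceback (most recent call last):
  File "<stdin>", line 4, in <module>
  File "h.py", line 13, in world
    return c@np.array(m['rotation']).T+np.array(m['eye'])
           ~^~~~~~~~~~~~~~~~~~~~~~~~~~
ValueError: matmul: Input operand 1 has a mismatch in its core dimension 0, with gufunc signature (n?,k),(k,m?)->(n?,m?) (size 4 is different from 3)
```

Rotation is a quaternion.

```bash
sed -i "s/c@np.array(m\['rotation'\]).T/c@R.from_quat(m['rotation']).as_matrix().T/; s/^import numpy.*/&\nfrom scipy.spatial.transform import Rotation as R/" h.py
python3 - <<'E'
from h import *
for n in ('scene','top'):
    m,p,d=grab(n); np.savez(n+'.npz',p=p,d=d,W=world(m,d)); cv2.imwrite(f'pics/{n}0.png',p[...,::-1]); print(n,m)
print(r.state())
E
```

```text
scene {'fx': 364.1367658672097, 'fy': 364.1367658672097, 'cx': 256.74946361975805, 'cy': 188.11330221765726, 'k1': 0.003532710857531492, 'eye': array([1.07505485, 0.22139095, 0.57871015]), 'rotation': array([0.18387303, 0.33150237, 0.79686919, 0.47042149])}
top {'fx': 399.27428524539977, 'fy': 399.27428524539977, 'cx': 257.84953872193114, 'cy': 191.374006290206, 'k1': -0.023451012929849493, 'eye': array([ 0.49711731, -0.04223836,  1.0088077 ]), 'rotation': array([ 0.0484921 , -0.05528349, -0.69941991,  0.71091774])}
{'t': 0.15, 'joints': array([-1.15251312,  0.41782998, -0.01026368,  1.61401138,  0.00474583,
        1.11070805, -0.05300873]), 'joint_vel': array([-0.00034994, -0.00167315, -0.00058088, -0.00394194, -0.00171908,
        0.00058548, -0.0020374 ]), 'tau': array([-4.82582182e-04, -8.51534629e+01,  6.38056062e-01, -4.26142395e+01,
       -4.88896715e-02,  1.69984717e-02,  4.12333020e-05]), 'eef_pos': array([0.27726249, 0.55982033, 0.20498379]), 'tool_rot': array([ 2.27880110e-01,  9.73689086e-01, -4.66711526e-04, -3.99295966e-05]), 'contact_force': array([ 0.45299603, -0.93479819, -0.30474506]), 'torque': array([ 0.01280577, -0.00270605,  0.00729107]), 'grip_force': 0.0, 'opening': 0.9976093355247918}
```

View pics/top0.png

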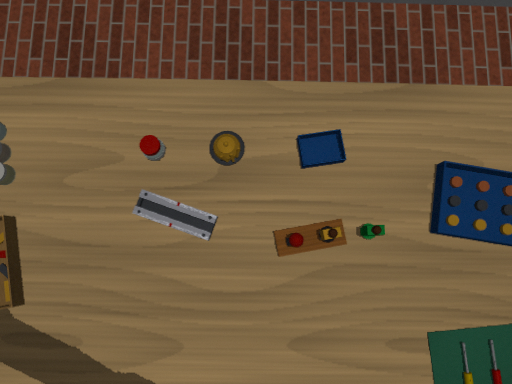

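View pics/scene0.png

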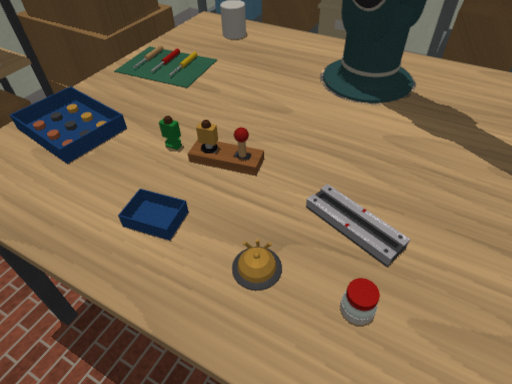

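The top view shows these candidates: the brass stake at top (330,234) / scene (207,138), the green look-alike at (372,231), the red ball stake at (296,240) and the brass helmet at (227,147). The rail is at (175,214) with red marks near (178,203) and (170,225). I choose the brass one in the block. Next I'll measure and check it in a crop.

```bash
python3 - <<'E'
from h import *
z=np.load('top.npz');p,d,W=z['p'],z['d'],z['W']
print('table z',np.median(W[250:380,100:400,2]))
def rect(u0,u1,v0,v1,lo,hi):
    w=W[v0:v1,u0:u1].reshape(-1,3); k=(w[:,2]>lo)&(w[:,2]<hi); q=w[k]
    R_=cv2.minAreaRect((q[:,:2]*1000).astype(np.float32)); return k.sum(),np.median(q[:,2]),R_
print('block',rect(265,352,212,262,.018,.034))
print('rail',rect(125,225,182,245,.019,.035))
print('grip',rect(312,350,215,250,.06,.08))
print('button',rect(312,350,215,250,.083,.1))
print('green',rect(355,390,215,245,.05,.1))
print('ball',rect(280,308,225,252,.06,.1))
print('helmet',rect(200,250,125,170,.01,.1));print('jar',rect(130,170,130,165,.01,.1));print('box',rect(290,350,125,170,.01,.1))
im=p.astype(int); red=(im[...,0]>120)&(im[...,1]<60)&(im[...,2]<60)
n,l,s,c=cv2.connectedComponentsWithStats(red.astype(np.uint8))
for i in range(1,n):
    if 125<c[i][0]<225 and 182<c[i][1]<245: print('mark',c[i],s[i,4],W[l==i].mean(0))
a=cv2.resize(p[200:265,262:392],None,fx=5,fy=5,interpolation=2)
b=cv2.resize(np.load('scene.npz')['p'][100:180,150:280],None,fx=5,fy=5,interpolation=2)[:275]
cv2.imwrite('pics/crop1.png',np.vstack([a[:300],b])[...,::-1])
E
```

```text
table z 0.00027758585109327605
block (np.int64(1399), np.float64(0.026220358460812165), ((531.1680908203125, -179.72767639160156), (63.95458221435547, 170.76426696777344), 11.297425270080566))
rail (np.int64(1391), np.float64(0.026968001288604437), ((581.8179931640625, 154.8740692138672), (198.62730407714844, 64.44623565673828), 70.98172760009766))
grip (np.int64(14), np.float64(0.07310463259845207), ((536.1461791992188, -200.15269470214844), (20.821985244750977, 0.7927855253219604), 10.82476806640625))
button (np.int64(137), np.float64(0.09178317218428056), ((539.484375, -220.70394897460938), (23.885723114013672, 42.01288986206055), 11.184258460998535))
green (np.int64(220), np.float64(0.07534085311457422), ((548.6373291015625, -326.4715881347656), (23.735225677490234, 43.16498565673828), 0.6121389269828796))
ball (np.int64(131), np.float64(0.09561143115289727), ((522.2125854492188, -137.77845764160156), (31.902421951293945, 30.086563110351562), 1.0285502672195435))
helmet (np.int64(599), np.float64(0.031678397378416046), ((757.7789306640625, 32.71249771118164), (71.84038543701172, 73.03429412841797), 76.18000030517578))
jar (np.int64(480), np.float64(0.0590267239674771), ((747.1781005859375, 215.04444885253906), (51.064449310302734, 52.37934494018555), 87.88851165771484))
box (np.int64(458), np.float64(0.02843715394163937), ((756.8092651367188, -209.01927185058594), (80.58263397216797, 112.77552795410156), 9.378511428833008))
mark [179. 203.] 1 [0.60987383 0.14357105 0.02876094]
mark [170.33333333 223.66666667] 3 [0.55871777 0.16299557 0.02666902]
```

View pics/crop1.png

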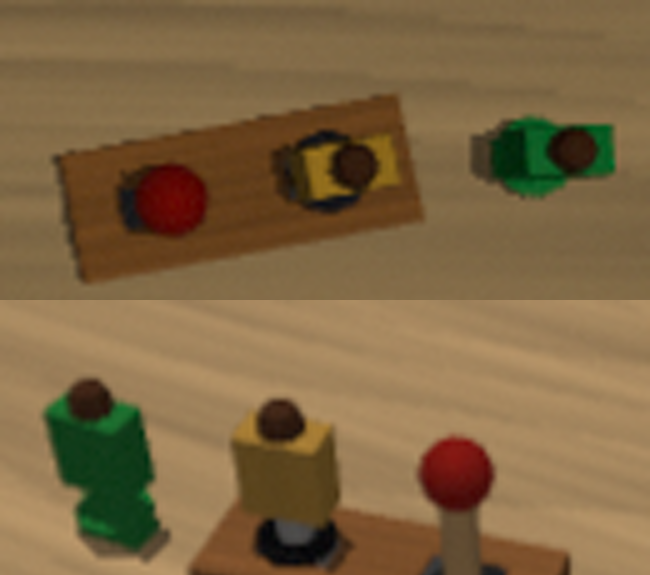

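The crop shows the brass block with a dark button and black collar at top crop (345,165). The green one stands on the table at (550,155) and the red ball at (172,200). The grip centre is about (539.5,-220.7), with the stake's x at 101.3°. The rail centre is about (582,155), with its axis at about 71°. First I hover over the rail, which is on the way, for a closer wrist look, and turn the tool to the grasp yaw.

Emit:
drive_tool(
  targets=[
    {"dx": -0.041, "dy": -0.0207, "fingers": 94},
    {"dx": -0.041, "dy": -0.0207},
    {"dx": -0.041, "dy": -0.0207},
    {"dx": -0.041, "dy": -0.0207},
    {"dx": -0.041, "dy": -0.0207},
    {"dx": -0.041, "dy": -0.0207},
    {"dx": -0.041, "dy": -0.0207},
    {"dx": -0.041, "dy": -0.0207},
    {"dx": -0.041, "dy": -0.0207},
    {"dx": -0.041, "dy": -0.0207},
    {"dx": -0.041, "dy": -0.0207},
    {"rz": 0.0208},
    {"rz": 0.0208},
    {"rz": 0.0208},
    {"rz": 0.0208},
    {"rz": 0.0208},
    {"rz": 0.0208},
    {"rz": 0.0208},
    {},
  ],
)

```text
invalid input at $.targets[0]: expected keys fingers, dx, dy, dz, rx, ry, rz
```

```bash
cat >> h.py <<'E'
def st():
    s=r.state(); e=R.from_quat(s['tool_rot']).as_matrix()
    print('t %.2f'%s['t'],'pos',np.round(s['eef_pos'],4),'y-yaw %.2f'%np.degrees(np.arctan2(e[1,1],e[0,1])),'z',np.round(e[:,2],4),'F',np.round(s['contact_force'],1),'T',np.round(s['torque'],2),'open %.1f mm grip %.1f'%(s['opening']*94,s['grip_force']),'j',np.round(s['joints'],2)); return s,e
def move(s,e,x,y,z,yaw=None):
    d=e.T@(np.array([x,y,z])-s['eef_pos']); print('tool shift',np.round(d,4))
    if yaw is not None: print('rz turns %.4f'%(-(yaw-np.degrees(np.arctan2(e[1,1],e[0,1])))/360))
E
python3 - <<'E'
from h import *
s,e=st(); move(s,e,.5395,-.2207,.205,11.3)
m,p,d=grab('wrist'); np.savez('w1.npz',p=p,d=d,W=world(m,d),**{k:v for k,v in m.items()}); cv2.imwrite('pics/w1.png',p[...,::-1]); print(m)
E
```

```text
t 0.15 pos [0.2773 0.5598 0.205 ] y-yaw 63.66 z [-3.e-04 -9.e-04 -1.e+00] F [ 0.5 -0.9 -0.3] T [ 0.01 -0.    0.01] open 93.8 mm grip 0.0 j [-1.15  0.42 -0.01  1.61  0.    1.11 -0.05]
tool shift [-0.5814 -0.5831  0.0006]
rz turns 0.1454
{'fx': 294.5761757893883, 'fy': 294.5761757893883, 'cx': 256.7775452841658, 'cy': 194.7494868112262, 'k1': -0.07003754404260816, 'eye': array([0.21776008, 0.59013167, 0.38424927]), 'rotation': array([-0.10069464, -0.06219068,  0.52355535,  0.84373142])}
```

View pics/w1.png

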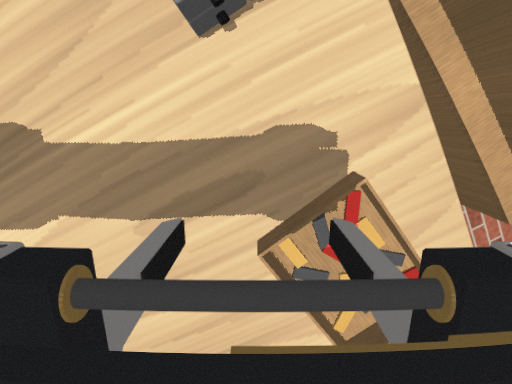

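The rows need all seven keys. The wrist picture, taken from the start pose, shows only the bench and tray, with the fingers at (150,260) and (360,260). The camera sits about 67 mm to tool +x, so I'll stop with the camera over the rail.

Emit:
drive_tool(
  targets=[
    {"fingers": 94, "dx": -0.038, "dy": -0.0216, "dz": 0, "rx": 0, "ry": 0, "rz": 0},
    {"fingers": 94, "dx": -0.038, "dy": -0.0216, "dz": 0, "rx": 0, "ry": 0, "rz": 0},
    {"fingers": 94, "dx": -0.038, "dy": -0.0216, "dz": 0, "rx": 0, "ry": 0, "rz": 0},
    {"fingers": 94, "dx": -0.038, "dy": -0.0216, "dz": 0, "rx": 0, "ry": 0, "rz": 0},
    {"fingers": 94, "dx": -0.038, "dy": -0.0216, "dz": 0, "rx": 0, "ry": 0, "rz": 0},
    {"fingers": 94, "dx": -0.038, "dy": -0.0216, "dz": 0, "rx": 0, "ry": 0, "rz": 0},
    {"fingers": 94, "dx": -0.038, "dy": -0.0216, "dz": 0, "rx": 0, "ry": 0, "rz": 0},
    {"fingers": 94, "dx": -0.038, "dy": -0.0216, "dz": 0, "rx": 0, "ry": 0, "rz": 0},
    {"fingers": 94, "dx": -0.038, "dy": -0.0216, "dz": 0, "rx": 0, "ry": 0, "rz": 0},
    {"fingers": 94, "dx": -0.038, "dy": -0.0216, "dz": 0, "rx": 0, "ry": 0, "rz": 0},
    {"fingers": 94, "dx": -0.038, "dy": -0.0216, "dz": 0, "rx": 0, "ry": 0, "rz": 0},
    {"fingers": 94, "dx": -0.038, "dy": -0.0216, "dz": 0, "rx": 0, "ry": 0, "rz": 0},
    {"fingers": 94, "dx": -0.038, "dy": -0.0216, "dz": 0, "rx": 0, "ry": 0, "rz": 0},
    {"fingers": 94, "dx": 0, "dy": 0, "dz": 0, "rx": 0, "ry": 0, "rz": 0.0208},
    {"fingers": 94, "dx": 0, "dy": 0, "dz": 0, "rx": 0, "ry": 0, "rz": 0.0208},
    {"fingers": 94, "dx": 0, "dy": 0, "dz": 0, "rx": 0, "ry": 0, "rz": 0.0208},
    {"fingers": 94, "dx": 0, "dy": 0, "dz": 0, "rx": 0, "ry": 0, "rz": 0.0208},
    {"fingers": 94, "dx": 0, "dy": 0, "dz": 0, "rx": 0, "ry": 0, "rz": 0.0208},
    {"fingers": 94, "dx": 0, "dy": 0, "dz": 0, "rx": 0, "ry": 0, "rz": 0.0208},
    {"fingers": 94, "dx": 0, "dy": 0, "dz": 0, "rx": 0, "ry": 0, "rz": 0.0208},
  ],
)

```text
t: 2.2
eef_pos: [0.5953, 0.0893, 0.2053]
tool_rot: [0.637, 0.771, -0.0, -0.0]
contact_force: [-0.1, 0.2, -0.3]
opening: 1.001
grip_force: 0.0
```

```bash
python3 - <<'E'
from h import *
s,e=st(); move(s,e,.5395,-.2207,.205,11.3)
m,p,d=grab('wrist'); np.savez('w2.npz',p=p,d=d,W=world(m,d),**{k:v for k,v in m.items()}); cv2.imwrite('pics/w2.png',p[...,::-1]); s,e=st();move(s,e,.5395,-.2207,.205,11.3)
E
```

```text
t 2.20 pos [0.5953 0.0893 0.2053] y-yaw 10.93 z [-2.e-04 -1.e-04 -1.e+00] F [-0.1  0.2 -0.3] T [-0.03  0.04 -0.02] open 94.1 mm grip 0.0 j [-0.52  0.4   0.42  1.69 -0.18  1.1   0.14]
tool shift [-0.2937 -0.1136  0.0004]
rz turns -0.0010
t 2.25 pos [0.5953 0.0893 0.2053] y-yaw 10.45 z [-3.e-04 -1.e-04 -1.e+00] F [ 0.9  0.3 -0.3] T [-0.01  0.01 -0.05] open 94.0 mm grip 0.0 j [-0.52  0.4   0.42  1.69 -0.18  1.1   0.13]
tool shift [-0.2948 -0.1111  0.0004]
rz turns -0.0024
```

View pics/w2.png

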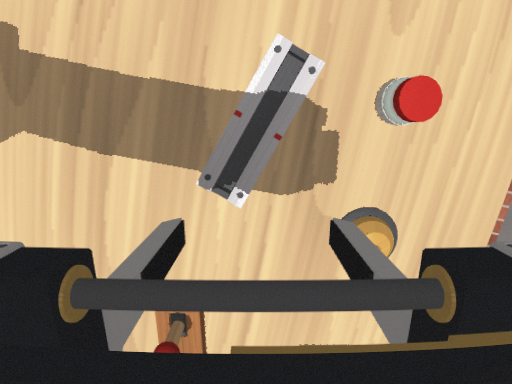

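Wrist view: the rail runs from about (300,50) to (220,195), with the red marks at (238,114) and (278,137). The jar is at (415,98) and the ball stake at (170,345).

```bash
python3 - <<'E'
from h import *
z=np.load('w2.npz');p,d,W=z['p'],z['d'],z['W']
s0=slice(25,215);s1=slice(185,335)
w=W[s0,s1].reshape(-1,3);k=(w[:,2]>.021)&(w[:,2]<.033);q=w[k]
print(k.sum(),np.median(q[:,2]),cv2.minAreaRect((q[:,:2]*1000).astype(np.float32)))
# bench
print('bench z',np.median(W[150:200,20:150,2]))
im=p.astype(int); red=(im[...,0]>90)&(im[...,1]<50)&(im[...,2]<50)
n,l,s,c=cv2.connectedComponentsWithStats(red.astype(np.uint8)); M=[]
for i in range(1,n):
    if 200<c[i][0]<320 and 90<c[i][1]<160 and s[i,4]>5: M.append(W[l==i].mean(0)); print('mark',c[i],s[i,4],M[-1])
print('mark mid',np.mean(M,0))
# slot: points in footprint with z<0.02
C=np.array(cv2.minAreaRect((q[:,:2]*1000).astype(np.float32))[0])/1000
for a in (70,70.5,71,71.5,72):
    t=np.radians(a);X=(w[:,:2]-C)@np.array([[np.cos(t),-np.sin(t)],[np.sin(t),np.cos(t)]])
    in_=(abs(X[:,0])<.08)&(abs(X[:,1])<.028); up=in_&(w[:,2]>.0255)
    pos=X[up&(X[:,1]>0)];neg=X[up&(X[:,1]<0)]
    def edge(P,f): 
        b=[(c,f(P[abs(P[:,0]-c)<.006,1])) for c in np.linspace(-.07,.07,11)]; b=np.array(b); return np.polyfit(b[:,0],b[:,1],1)
    print(a,'slot edges',edge(pos,min),edge(neg,max))
s,e=st(); move(s,e,.5395,-.2207,.205,11.3)
E
```

```text
6089 0.026981604137393644 ((584.6958618164062, 155.02169799804688), (200.22268676757812, 64.85989379882812), 70.89672088623047)
bench z -9.588257084203189e-05
mark [237.69565217 113.13043478] 23 [0.55933831 0.16386541 0.02749601]
mark [277.47826087 136.39130435] 23 [0.61075785 0.14626147 0.0272276 ]
mark mid [0.58504808 0.15506344 0.02736181]
70 slot edges [0.0161986  0.01059005] [ 0.01577063 -0.01159398]
70.5 slot edges [0.00756052 0.01060858] [ 0.00723089 -0.0116077 ]
71 slot edges [-0.00107815  0.0106263 ] [-0.00129431 -0.01161403]
71.5 slot edges [-0.00971673  0.01064321] [-0.0096866  -0.01161764]
72 slot edges [-0.01835457  0.01065931] [-0.01819661 -0.01161605]
t 2.25 pos [0.5953 0.0893 0.2053] y-yaw 10.45 z [-3.e-04 -1.e-04 -1.e+00] F [ 0.9  0.3 -0.3] T [-0.01  0.01 -0.05] open 94.0 mm grip 0.0 j [-0.52  0.4   0.42  1.69 -0.18  1.1   0.13]
tool shift [-0.2948 -0.1111  0.0004]
rz turns -0.0024
```

Emit:
drive_tool(
  targets=[
    {"fingers": 94, "dx": -0.036, "dy": -0.0112, "dz": 0, "rx": 0, "ry": 0, "rz": 0},
    {"fingers": 94, "dx": -0.036, "dy": -0.0112, "dz": 0, "rx": 0, "ry": 0, "rz": 0},
    {"fingers": 94, "dx": -0.036, "dy": -0.0112, "dz": 0, "rx": 0, "ry": 0, "rz": 0},
    {"fingers": 94, "dx": -0.036, "dy": -0.0112, "dz": 0, "rx": 0, "ry": 0, "rz": 0},
    {"fingers": 94, "dx": -0.036, "dy": -0.0112, "dz": 0, "rx": 0, "ry": 0, "rz": 0},
    {"fingers": 94, "dx": -0.036, "dy": -0.0112, "dz": 0, "rx": 0, "ry": 0, "rz": 0},
    {"fingers": 94, "dx": -0.036, "dy": -0.0112, "dz": 0, "rx": 0, "ry": 0, "rz": 0},
    {"fingers": 94, "dx": -0.036, "dy": -0.0112, "dz": 0, "rx": 0, "ry": 0, "rz": 0},
    {"fingers": 94, "dx": -0.036, "dy": -0.0112, "dz": 0, "rx": 0, "ry": 0, "rz": 0},
    {"fingers": 94, "dx": -0.036, "dy": -0.0112, "dz": 0, "rx": 0, "ry": 0, "rz": 0},
    {"fingers": 94, "dx": 0, "dy": 0, "dz": 0, "rx": 0, "ry": 0, "rz": 0},
  ],
)

```text
t: 3.35
eef_pos: [0.5537, -0.2912, 0.2055]
tool_rot: [0.636, 0.772, -0.001, 0.0]
contact_force: [-0.1, 0.8, 0.6]
opening: 0.998
grip_force: 0.0
```

```bash
python3 - <<'E'
from h import *
m,p,d=grab('wrist'); W=world(m,d); np.savez('w3.npz',p=p,d=d,W=W)
s,e=st()
def rect(c,rad,lo,hi,name):
    w=W[:270].reshape(-1,3); k=(w[:,2]>lo)&(w[:,2]<hi)&(np.hypot(w[:,0]-c[0],w[:,1]-c[1])<rad); q=w[k]
    if k.sum()>5: print(name,k.sum(),np.median(q[:,2]),cv2.minAreaRect((q[:,:2]*1000).astype(np.float32)))
rect((.531,-.18),.1,.021,.031,'block')
rect((.54,-.221),.035,.088,.0945,'griptop')
rect((.54,-.221),.035,.1,.11,'button')
cv2.imwrite('pics/w3.png',p[...,::-1])
move(s,e,.5395,-.2207,.205,11.3)
E
```

```text
t 3.40 pos [ 0.5547 -0.2883  0.2053] y-yaw 11.17 z [-7.e-04 -9.e-04 -1.e+00] F [1.4 1.3 0.1] T [-0.06  0.    0.02] open 94.2 mm grip 0.0 j [ 0.04  0.46  0.53  1.63 -0.25  1.12  0.83]
block 5909 0.026027837260514275 ((533.55908203125, -179.28390502929688), (64.33625793457031, 169.46693420410156), 10.929123878479004)
griptop 654 0.09191954312474315 ((541.4005126953125, -221.38787841796875), (23.597013473510742, 40.01835250854492), 11.288870811462402)
button 339 0.10441723498539723 ((541.6019287109375, -221.43890380859375), (18.93038558959961, 19.851716995239258), 82.73933410644531)
tool shift [ 0.0692 -0.0018  0.0002]
rz turns -0.0004
```

View pics/w3.png

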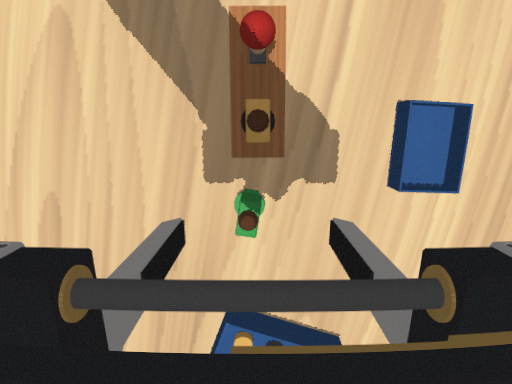

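The wrist view shows the brass stake at (258,120), the green one at (248,213), the ball stake at (258,30) and the platebox at (430,145). Wrist and top differ by about 2 mm, so I take the mean and use contact to tell which is right.

Emit:
drive_tool(
  targets=[
    {"fingers": 94, "dx": 0.0344, "dy": -0.0005, "dz": 0, "rx": 0, "ry": 0, "rz": 0},
    {"fingers": 94, "dx": 0.0344, "dy": -0.0005, "dz": 0, "rx": 0, "ry": 0, "rz": 0},
    {"fingers": 80, "dx": 0, "dy": 0, "dz": 0, "rx": 0, "ry": 0, "rz": 0},
    {"fingers": 80, "dx": 0, "dy": 0, "dz": 0.03, "rx": 0, "ry": 0, "rz": 0},
    {"fingers": 80, "dx": 0, "dy": 0, "dz": 0.03, "rx": 0, "ry": 0, "rz": 0},
    {"fingers": 80, "dx": 0, "dy": 0, "dz": 0.03, "rx": 0, "ry": 0, "rz": 0},
    {"fingers": 80, "dx": 0, "dy": 0, "dz": 0.03, "rx": 0, "ry": 0, "rz": 0},
    {"fingers": 80, "dx": 0, "dy": 0, "dz": 0.027, "rx": 0, "ry": 0, "rz": 0},
    {"fingers": 30, "dx": 0, "dy": 0, "dz": 0, "rx": 0, "ry": 0, "rz": 0},
    {"fingers": 30, "dx": 0, "dy": 0, "dz": 0, "rx": 0, "ry": 0, "rz": 0},
    {"fingers": 30, "dx": 0, "dy": 0, "dz": 0, "rx": 0, "ry": 0, "rz": 0},
    {"fingers": 30, "dx": 0, "dy": 0, "dz": 0, "rx": 0, "ry": 0, "rz": 0},
    {"fingers": 30, "dx": 0, "dy": 0, "dz": 0, "rx": 0, "ry": 0, "rz": 0},
    {"fingers": 30, "dx": 0, "dy": 0, "dz": 0, "rx": 0, "ry": 0, "rz": 0},
  ],
)

```text
t: 4.8
eef_pos: [0.5416, -0.2184, 0.0591]
tool_rot: [0.634, 0.773, 0.0, 0.0]
contact_force: [0.7, 0.4, 0.2]
opening: 0.378
grip_force: 0.0
```

```bash
python3 - <<'E'
from h import *
s,e=st(); move(s,e,.5404,-.221,.058,11.3)
for n in ('wrist',): m,p,d=grab(n); cv2.imwrite('pics/w4.png',p[...,::-1])
s,e=st()
E
```

```text
t 4.80 pos [ 0.5416 -0.2184  0.0591] y-yaw 11.25 z [ 8.e-04 -1.e-04 -1.e+00] F [0.7 0.4 0.2] T [-0.06  0.03  0.02] open 35.5 mm grip 0.0 j [-0.01  0.56  0.45  1.84 -0.33  0.81  0.8 ]
tool shift [-0.0023 -0.0017  0.0011]
rz turns -0.0001
t 4.85 pos [ 0.5415 -0.2184  0.0589] y-yaw 11.25 z [ 6.e-04 -2.e-04 -1.e+00] F [-0.5  0.7  0.5] T [-0.05  0.05 -0.01] open 32.0 mm grip 0.0 j [-0.01  0.56  0.45  1.84 -0.33  0.81  0.8 ]
```

View pics/w4.png

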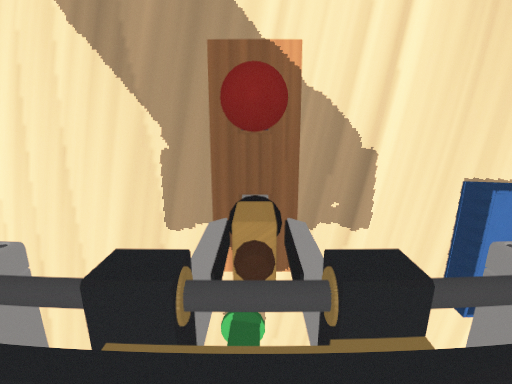

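The wrist view shows the stake between the pads at (254,235), with the gap slightly larger on the right (tool +y). I nudge the tool and close in small steps.

Emit:
drive_tool(
  targets=[
    {"fingers": 30, "dx": -0.002, "dy": -0.001, "dz": 0, "rx": 0, "ry": 0, "rz": 0},
    {"fingers": 30, "dx": 0, "dy": 0, "dz": 0, "rx": 0, "ry": 0, "rz": 0},
    {"fingers": 26, "dx": 0, "dy": 0, "dz": 0, "rx": 0, "ry": 0, "rz": 0},
    {"fingers": 26, "dx": 0, "dy": 0, "dz": 0, "rx": 0, "ry": 0, "rz": 0},
    {"fingers": 26, "dx": 0, "dy": 0, "dz": 0, "rx": 0, "ry": 0, "rz": 0},
  ],
)

```text
t: 5.35
eef_pos: [0.5408, -0.2206, 0.0585]
tool_rot: [0.634, 0.773, -0.0, 0.0]
contact_force: [0.3, 0.2, -0.1]
opening: 0.277
grip_force: 0.0
```

```bash
python3 - <<'E'
from h import *
s,e=st(); print('F tool',np.round(e.T@s['contact_force'],1))
E
```

```text
t 5.35 pos [ 0.5408 -0.2206  0.0585] y-yaw 11.24 z [-0.e+00 -1.e-04 -1.e+00] F [ 0.3  0.2 -0.1] T [-0.02 -0.    0.06] open 26.0 mm grip 0.0 j [-0.01  0.56  0.45  1.84 -0.33  0.81  0.8 ]
F tool [0.1 0.3 0.1]
```

Emit:
drive_tool(
  targets=[
    {"fingers": 10, "dx": 0, "dy": 0, "dz": 0, "rx": 0, "ry": 0, "rz": 0},
    {"fingers": 10, "dx": 0, "dy": 0, "dz": 0, "rx": 0, "ry": 0, "rz": 0},
    {"fingers": 10, "dx": 0, "dy": 0, "dz": 0, "rx": 0, "ry": 0, "rz": 0},
    {"fingers": 10, "dx": 0, "dy": 0, "dz": 0, "rx": 0, "ry": 0, "rz": 0},
    {"fingers": 10, "dx": 0, "dy": 0, "dz": 0, "rx": 0, "ry": 0, "rz": 0},
  ],
)

```text
t: 5.85
eef_pos: [0.5408, -0.2205, 0.0585]
tool_rot: [0.634, 0.773, -0.0, -0.0]
contact_force: [0.0, 0.3, -0.6]
opening: 0.253
grip_force: 30.0
```

```bash
python3 - <<'E'
from h import *
s,e=st(); print('F tool',np.round(e.T@s['contact_force'],1))
E
```

```text
t 5.85 pos [ 0.5408 -0.2205  0.0585] y-yaw 11.24 z [-0. -0. -1.] F [ 0.   0.3 -0.6] T [-0.02 -0.    0.03] open 23.8 mm grip 30.0 j [-0.01  0.56  0.45  1.84 -0.33  0.81  0.8 ]
F tool [0.3 0.1 0.6]
```

Gripped at 23.8 mm. Next: lift, turn -30.3° about world z, and move to 67 mm short of the mark along the rail for a second wrist look.

Emit:
drive_tool(
  targets=[
    {"fingers": 10, "dx": 0, "dy": 0, "dz": -0.006, "rx": 0, "ry": 0, "rz": 0},
    {"fingers": 10, "dx": 0, "dy": 0, "dz": -0.008, "rx": 0, "ry": 0, "rz": 0},
    {"fingers": 10, "dx": 0, "dy": 0, "dz": -0.028, "rx": 0, "ry": 0, "rz": 0},
    {"fingers": 10, "dx": 0, "dy": 0, "dz": -0.028, "rx": 0, "ry": 0, "rz": 0},
    {"fingers": 10, "dx": 0, "dy": 0, "dz": -0.028, "rx": 0, "ry": 0, "rz": 0},
    {"fingers": 10, "dx": 0, "dy": 0, "dz": -0.028, "rx": 0, "ry": 0, "rz": 0},
    {"fingers": 10, "dx": 0, "dy": 0, "dz": 0, "rx": 0, "ry": 0, "rz": 0.0211},
    {"fingers": 10, "dx": 0, "dy": 0, "dz": 0, "rx": 0, "ry": 0, "rz": 0.0211},
    {"fingers": 10, "dx": 0, "dy": 0, "dz": 0, "rx": 0, "ry": 0, "rz": 0.0211},
    {"fingers": 10, "dx": 0, "dy": 0, "dz": 0, "rx": 0, "ry": 0, "rz": 0.0211},
    {"fingers": 10, "dx": 0.0378, "dy": -0.0102, "dz": 0, "rx": 0, "ry": 0, "rz": 0},
    {"fingers": 10, "dx": 0.0378, "dy": -0.0102, "dz": 0, "rx": 0, "ry": 0, "rz": 0},
    {"fingers": 10, "dx": 0.0378, "dy": -0.0102, "dz": 0, "rx": 0, "ry": 0, "rz": 0},
    {"fingers": 10, "dx": 0.0378, "dy": -0.0102, "dz": 0, "rx": 0, "ry": 0, "rz": 0},
    {"fingers": 10, "dx": 0.0378, "dy": -0.0102, "dz": 0, "rx": 0, "ry": 0, "rz": 0},
    {"fingers": 10, "dx": 0.0378, "dy": -0.0102, "dz": 0, "rx": 0, "ry": 0, "rz": 0},
    {"fingers": 10, "dx": 0.0378, "dy": -0.0102, "dz": 0, "rx": 0, "ry": 0, "rz": 0},
    {"fingers": 10, "dx": 0.0378, "dy": -0.0102, "dz": 0, "rx": 0, "ry": 0, "rz": 0},
    {"fingers": 10, "dx": 0, "dy": 0, "dz": 0, "rx": 0, "ry": 0, "rz": 0},
    {"fingers": 10, "dx": 0, "dy": 0, "dz": 0, "rx": 0, "ry": 0, "rz": 0},
  ],
)

```text
t: 7.85
eef_pos: [0.5627, 0.0925, 0.1848]
tool_rot: [0.814, 0.58, -0.0, 0.0]
contact_force: [0.7, -0.3, -3.6]
opening: 0.255
grip_force: 30.0
```

```bash
python3 - <<'E'
from h import *
m,p,d=grab('wrist'); W=world(m,d); np.savez('w5.npz',p=p,d=d,W=W)
s,e=st()
w=W[:300].reshape(-1,3); k=(w[:,2]>.021)&(w[:,2]<.033)&(np.hypot(w[:,0]-.585,w[:,1]-.155)<.13); q=w[k]
rc=cv2.minAreaRect((q[:,:2]*1000).astype(np.float32)); print(k.sum(),rc)
im=p.astype(int); red=(im[...,0]>90)&(im[...,1]<50)&(im[...,2]<50)&(np.hypot(W[...,0]-.585,W[...,1]-.155)<.045)&(W[...,2]<.04)
n,l,ss,c=cv2.connectedComponentsWithStats(red.astype(np.uint8)); M=[]
for i in range(1,n):
    if ss[i,4]>8: M.append(W[l==i].mean(0)); print('mark',c[i],ss[i,4],M[-1])
print('mid',np.mean(M,0))
C=np.array(rc[0])/1000;t=np.radians(70.9);A=np.array([[np.cos(t),-np.sin(t)],[np.sin(t),np.cos(t)]])
X=(w[:,:2]-C)@A; up=(abs(X[:,1])<.028)&(w[:,2]>.0255)&(w[:,2]<.03)
for c0 in (-.04,-.02,0,.02,.04,.06):
    P=X[up&(abs(X[:,0]-c0)<.008),1]; print(c0,len(P),P[P>0].min() if (P>0).any() else 0,P[P<0].max() if (P<0).any() else 0)
cv2.imwrite('pics/w5.png',p[...,::-1])
m,p,d=grab('scene');np.savez('s5.npz',p=p,d=d,W=world(m,d));
move(s,e,.5845,.155,.1845,-19.1)
E
```

```text
t 7.90 pos [0.5628 0.0914 0.1849] y-yaw -19.15 z [ 2.e-04 -3.e-04 -1.e+00] F [-0.8 -0.  -3.4] T [-0.1   0.11  0.01] open 23.8 mm grip 30.0 j [-0.65  0.38  0.55  1.79 -0.23  1.04 -0.35]
6376 ((584.73193359375, 155.32382202148438), (200.487060546875, 64.60143280029297), 70.95625305175781)
mark [232.  125.5] 28 [0.55938478 0.16409079 0.02756481]
mark [281.  125.5] 28 [0.61110708 0.14620921 0.02758915]
mid [0.58524593 0.15515    0.02757698]
-0.04 389 0.011415958645355884 -0.012518683277279416
-0.02 384 0.011354782392314577 -0.012363378676123853
0 408 0.012244900058268091 -0.01219480316975931
0.02 439 0.012117966569905807 -0.012073164687538556
0.04 428 0.011967196918355245 -0.01193198846345485
0.06 432 0.011930208599932997 -0.011796964405796551
tool shift [ 0.0672 -0.0004  0.0004]
rz turns -0.0001
```

View pics/w5.png

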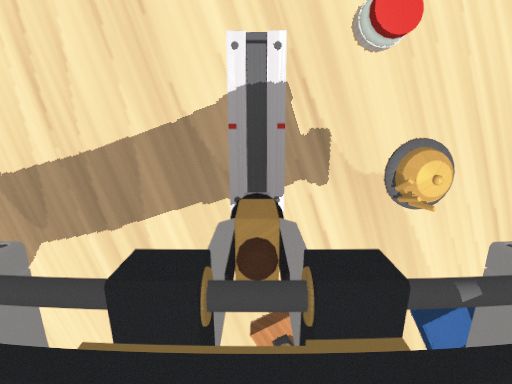

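The wrist view from here agrees on the rail: its centre is about (584.9,155.2), its axis is at 70.9°, and the slot centre at column 256.5 lines up with the button at (257,258). I move over the mark and descend to just above the slot.

Emit:
drive_tool(
  targets=[
    {"fingers": 10, "dx": 0.0336, "dy": 0, "dz": 0, "rx": 0, "ry": 0, "rz": 0},
    {"fingers": 10, "dx": 0.0336, "dy": 0, "dz": 0, "rx": 0, "ry": 0, "rz": 0},
    {"fingers": 10, "dx": 0, "dy": 0, "dz": 0, "rx": 0, "ry": 0, "rz": 0},
    {"fingers": 10, "dx": 0, "dy": 0, "dz": 0.028, "rx": 0, "ry": 0, "rz": 0},
    {"fingers": 10, "dx": 0, "dy": 0, "dz": 0.028, "rx": 0, "ry": 0, "rz": 0},
    {"fingers": 10, "dx": 0, "dy": 0, "dz": 0.028, "rx": 0, "ry": 0, "rz": 0},
    {"fingers": 10, "dx": 0, "dy": 0, "dz": 0.028, "rx": 0, "ry": 0, "rz": 0},
    {"fingers": 10, "dx": 0, "dy": 0, "dz": 0, "rx": 0, "ry": 0, "rz": 0},
    {"fingers": 10, "dx": 0, "dy": 0, "dz": 0, "rx": 0, "ry": 0, "rz": 0},
    {"fingers": 10, "dx": 0, "dy": 0, "dz": 0, "rx": 0, "ry": 0, "rz": 0},
  ],
)

```text
t: 8.95
eef_pos: [0.5859, 0.155, 0.0742]
tool_rot: [0.815, 0.579, 0.001, 0.0]
contact_force: [0.3, 1.1, -3.3]
opening: 0.256
grip_force: 30.0
```

```bash
cat >> h.py <<'E'
def rail():
    s,e=st(); t=np.radians(70.93); A=np.array([[np.cos(t),np.sin(t)],[-np.sin(t),np.cos(t)]])
    print('in rail mm',np.round(1000*A@(s['eef_pos'][:2]-[.585,.1552]),2),'foot z %.2f'%(1000*s['eef_pos'][2]-41.5),'F tool',np.round(e.T@s['contact_force'],1)); return s,e
E
python3 - <<'E'
from h import *
s,e=rail(); move(s,e,.585,.1552,.0585,-19.07)
m,p,d=grab('scene'); cv2.imwrite('pics/s6.png',cv2.resize(p[130:280,270:420],None,fx=4,fy=4,interpolation=2)[...,::-1])
E
```

```text
t 8.95 pos [0.5859 0.155  0.0742] y-yaw -19.19 z [ 2.1e-03  6.0e-04 -1.0e+00] F [ 0.3  1.1 -3.3] T [-0.06  0.12 -0.05] open 24.0 mm grip 30.0 j [-0.66  0.58  0.47  1.78 -0.33  0.86 -0.37]
in rail mm [ 0.11 -0.93] foot z 32.73 F tool [ 1.2 -0.1  3.3]
tool shift [-0.0001 -0.001   0.0157]
rz turns -0.0003
```

View pics/s6.png

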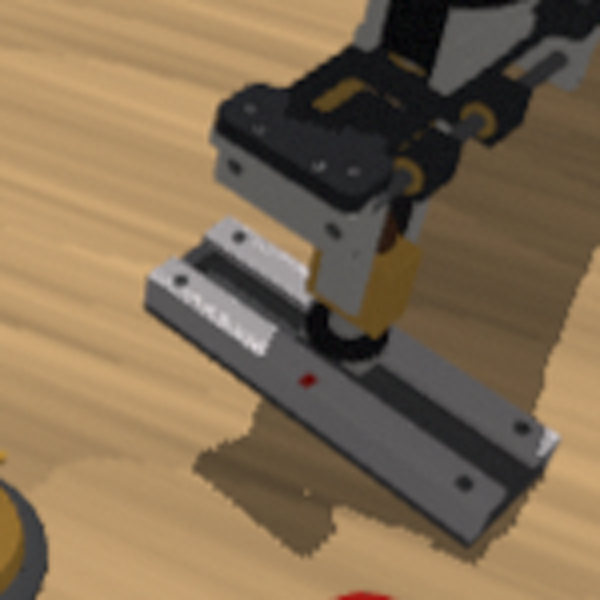

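The scene crop shows the stake standing over the slot near (350,345), by the red mark at (308,380). I let it settle and re-read before lowering.

Emit:
drive_tool(
  targets=[
    {"fingers": 10, "dx": 0, "dy": -0.0005, "dz": 0.002, "rx": 0, "ry": 0, "rz": 0},
    {"fingers": 10, "dx": 0, "dy": 0, "dz": 0, "rx": 0, "ry": 0, "rz": 0},
    {"fingers": 10, "dx": 0, "dy": 0, "dz": 0, "rx": 0, "ry": 0, "rz": 0},
    {"fingers": 10, "dx": 0, "dy": 0, "dz": 0, "rx": 0, "ry": 0, "rz": 0},
  ],
)

```text
t: 9.4
eef_pos: [0.5844, 0.1555, 0.0706]
tool_rot: [0.815, 0.58, 0.0, 0.0]
contact_force: [0.3, -0.2, -3.6]
opening: 0.253
grip_force: 30.0
```

```bash
python3 - <<'E'
from h import *
s,e=rail(); move(s,e,.585,.1552,.0585,-19.07)
E
```

```text
t 9.40 pos [0.5844 0.1555 0.0706] y-yaw -19.14 z [ 1.e-04 -1.e-04 -1.e+00] F [ 0.3 -0.2 -3.6] T [-0.04  0.03  0.01] open 23.8 mm grip 30.0 j [-0.66  0.58  0.47  1.79 -0.33  0.85 -0.37]
in rail mm [0.12 0.63] foot z 29.10 F tool [-0.1  0.3  3.6]
tool shift [-0.0001  0.0006  0.0121]
rz turns -0.0002
```

Emit:
drive_tool(
  targets=[
    {"fingers": 10, "dx": 0, "dy": 0.0005, "dz": 0.001, "rx": 0, "ry": 0, "rz": 0},
    {"fingers": 10, "dx": 0, "dy": 0, "dz": 0.001, "rx": 0, "ry": 0, "rz": 0},
    {"fingers": 10, "dx": 0, "dy": 0, "dz": 0.001, "rx": 0, "ry": 0, "rz": 0},
    {"fingers": 10, "dx": 0, "dy": 0, "dz": 0.001, "rx": 0, "ry": 0, "rz": 0},
    {"fingers": 10, "dx": 0, "dy": 0, "dz": 0, "rx": 0, "ry": 0, "rz": 0},
    {"fingers": 10, "dx": 0, "dy": 0, "dz": 0, "rx": 0, "ry": 0, "rz": 0},
  ],
)

```text
t: 10.0
eef_pos: [0.5849, 0.1553, 0.0664]
tool_rot: [0.815, 0.58, -0.0, 0.0]
contact_force: [-0.2, 0.3, -3.8]
opening: 0.254
grip_force: 30.0
```

```bash
python3 - <<'E'
from h import *
s,e=rail(); move(s,e,.585,.1552,.0585,-19.07)
E
```

```text
t 10.00 pos [0.5849 0.1553 0.0664] y-yaw -19.15 z [-0.e+00 -1.e-04 -1.e+00] F [-0.2  0.3 -3.8] T [-0.09  0.06 -0.02] open 23.9 mm grip 30.0 j [-0.66  0.59  0.47  1.79 -0.34  0.85 -0.37]
in rail mm [0.07 0.14] foot z 24.94 F tool [ 0.2 -0.3  3.8]
tool shift [-0.0001  0.0001  0.0079]
rz turns -0.0002
```

The foot is inside the slot (24.9 mm, below the 27 mm rail top) with no contact. I continue until the collar meets the rail.

Emit:
drive_tool(
  targets=[
    {"fingers": 10, "dx": 0, "dy": 0, "dz": 0.002, "rx": 0, "ry": 0, "rz": 0},
    {"fingers": 10, "dx": 0, "dy": 0, "dz": 0.002, "rx": 0, "ry": 0, "rz": 0},
    {"fingers": 10, "dx": 0, "dy": 0, "dz": 0.002, "rx": 0, "ry": 0, "rz": 0},
    {"fingers": 10, "dx": 0, "dy": 0, "dz": 0.002, "rx": 0, "ry": 0, "rz": 0},
    {"fingers": 10, "dx": 0, "dy": 0, "dz": 0.002, "rx": 0, "ry": 0, "rz": 0},
    {"fingers": 10, "dx": 0, "dy": 0, "dz": 0.002, "rx": 0, "ry": 0, "rz": 0},
    {"fingers": 10, "dx": 0, "dy": 0, "dz": 0, "rx": 0, "ry": 0, "rz": 0},
    {"fingers": 10, "dx": 0, "dy": 0, "dz": 0, "rx": 0, "ry": 0, "rz": 0},
    {"fingers": 10, "dx": 0, "dy": 0, "dz": 0, "rx": 0, "ry": 0, "rz": 0},
  ],
)

```text
t: 10.9
eef_pos: [0.5849, 0.1553, 0.0546]
tool_rot: [0.815, 0.58, -0.0, -0.0]
contact_force: [-2.9, -0.4, 2.2]
opening: 0.251
grip_force: 30.0
```

```bash
python3 - <<'E'
from h import *
s,e=rail(); move(s,e,.585,.1552,.049,-19.07)
E
```

```text
t 10.90 pos [0.5849 0.1553 0.0546] y-yaw -19.15 z [-0. -0. -1.] F [-2.9 -0.4  2.2] T [-0.12  0.77  0.02] open 23.6 mm grip 30.0 j [-0.65  0.6   0.46  1.79 -0.35  0.83 -0.36]
in rail mm [0.07 0.16] foot z 13.09 F tool [-1.3 -2.6 -2.2]
tool shift [-0.0001  0.0002  0.0056]
rz turns -0.0002
```

The spring load is as expected (5.8 N). There is a light side force of -2.6 N along tool y, so I ease that way by 1 mm.

Emit:
drive_tool(
  targets=[
    {"fingers": 10, "dx": 0, "dy": -0.0005, "dz": 0, "rx": 0, "ry": 0, "rz": 0},
    {"fingers": 10, "dx": 0, "dy": -0.0005, "dz": 0, "rx": 0, "ry": 0, "rz": 0},
    {"fingers": 10, "dx": 0, "dy": 0, "dz": 0, "rx": 0, "ry": 0, "rz": 0},
    {"fingers": 10, "dx": 0, "dy": 0, "dz": 0, "rx": 0, "ry": 0, "rz": 0},
  ],
)

```text
t: 11.3
eef_pos: [0.5845, 0.1555, 0.0547]
tool_rot: [0.815, 0.58, 0.0, 0.0]
contact_force: [3.2, -1.5, 1.9]
opening: 0.252
grip_force: 30.0
```

```bash
python3 - <<'E'
from h import *
s,e=rail(); move(s,e,.585,.1552,.049,-19.07)
E
```

```text
t 11.30 pos [0.5845 0.1555 0.0547] y-yaw -19.16 z [ 1.2e-03 -1.0e-04 -1.0e+00] F [ 3.2 -1.5  1.9] T [-0.51 -0.83 -0.05] open 23.7 mm grip 30.0 j [-0.65  0.6   0.46  1.79 -0.35  0.83 -0.36]
in rail mm [0.12 0.54] foot z 13.24 F tool [-0.3  3.5 -1.9]
tool shift [-0.0001  0.0005  0.0057]
rz turns -0.0002
```

The sign reversed with a similar size, so it is just collar friction and we are between the walls. Now I push down so the foot's underside is about 7.5 mm up.

Emit:
drive_tool(
  targets=[
    {"fingers": 10, "dx": 0, "dy": 0.0004, "dz": 0.001, "rx": 0, "ry": 0, "rz": 0},
    {"fingers": 10, "dx": 0, "dy": 0, "dz": 0.001, "rx": 0, "ry": 0, "rz": 0},
    {"fingers": 10, "dx": 0, "dy": 0, "dz": 0.001, "rx": 0, "ry": 0, "rz": 0},
    {"fingers": 10, "dx": 0, "dy": 0, "dz": 0.001, "rx": 0, "ry": 0, "rz": 0},
    {"fingers": 10, "dx": 0, "dy": 0, "dz": 0.001, "rx": 0, "ry": 0, "rz": 0},
    {"fingers": 10, "dx": 0, "dy": 0, "dz": 0.0007, "rx": 0, "ry": 0, "rz": 0},
    {"fingers": 10, "dx": 0, "dy": 0, "dz": 0, "rx": 0, "ry": 0, "rz": 0},
    {"fingers": 10, "dx": 0, "dy": 0, "dz": 0, "rx": 0, "ry": 0, "rz": 0},
    {"fingers": 10, "dx": 0, "dy": 0, "dz": 0, "rx": 0, "ry": 0, "rz": 0},
  ],
)

```text
t: 12.2
eef_pos: [0.5845, 0.1555, 0.0489]
tool_rot: [0.815, 0.58, 0.0, 0.0]
contact_force: [2.2, -1.9, 7.5]
opening: 0.253
grip_force: 30.0
```

```bash
python3 - <<'E'
from h import *
s,e=rail(); move(s,e,.585,.1552,.049,-19.07)
E
```

```text
t 12.20 pos [0.5845 0.1555 0.0489] y-yaw -19.15 z [ 4.e-04  0.e+00 -1.e+00] F [ 2.2 -1.9  7.5] T [-0.67 -0.5   0.02] open 23.8 mm grip 30.0 j [-0.65  0.61  0.45  1.79 -0.35  0.82 -0.36]
in rail mm [0.15 0.57] foot z 7.41 F tool [-1.1  2.7 -7.5]
tool shift [-0.0001  0.0006 -0.0001]
rz turns -0.0002
```

Emit:
drive_tool(
  targets=[
    {"fingers": 10, "dx": 0, "dy": 0, "dz": 0, "rx": 0, "ry": 0, "rz": -0.01},
    {"fingers": 10, "dx": 0, "dy": 0, "dz": 0, "rx": 0, "ry": 0, "rz": -0.01},
    {"fingers": 10, "dx": 0, "dy": 0, "dz": 0, "rx": 0, "ry": 0, "rz": -0.01},
    {"fingers": 10, "dx": 0, "dy": 0, "dz": 0, "rx": 0, "ry": 0, "rz": -0.01},
    {"fingers": 10, "dx": 0, "dy": 0, "dz": 0, "rx": 0, "ry": 0, "rz": -0.01},
    {"fingers": 10, "dx": 0, "dy": 0, "dz": 0, "rx": 0, "ry": 0, "rz": 0},
    {"fingers": 10, "dx": 0, "dy": 0, "dz": 0, "rx": 0, "ry": 0, "rz": 0},
  ],
)

```text
t: 12.9
eef_pos: [0.584, 0.1559, 0.0488]
tool_rot: [0.714, 0.7, -0.0, -0.0]
contact_force: [-0.2, -0.3, 6.6]
opening: 0.255
grip_force: 30.0
```

```bash
python3 - <<'E'
from h import *
s,e=rail(); move(s,e,.585,.1552,.049,70.93)
E
```

```text
t 12.90 pos [0.584  0.1559 0.0488] y-yaw -1.12 z [-7.e-04  5.e-04 -1.e+00] F [-0.2 -0.3  6.6] T [-0.09  0.01  0.11] open 24.0 mm grip 30.0 j [-0.59  0.6   0.38  1.79 -0.29  0.81 -0.09]
in rail mm [0.36 1.19] foot z 7.26 F tool [-0.3 -0.2 -6.6]
tool shift [-0.0007  0.001  -0.0002]
rz turns -0.2001
```

The foot turns freely beneath the lips (18° done, torque 0.1 N m). I complete the quarter turn with a small recentring.

Emit:
drive_tool(
  targets=[
    {"fingers": 10, "dx": -0.0004, "dy": 0.001, "dz": 0, "rx": 0, "ry": 0, "rz": -0.01},
    {"fingers": 10, "dx": 0, "dy": 0, "dz": 0, "rx": 0, "ry": 0, "rz": -0.016},
    {"fingers": 10, "dx": 0, "dy": 0, "dz": 0, "rx": 0, "ry": 0, "rz": -0.016},
    {"fingers": 10, "dx": 0, "dy": 0, "dz": 0, "rx": 0, "ry": 0, "rz": -0.016},
    {"fingers": 10, "dx": 0, "dy": 0, "dz": 0, "rx": 0, "ry": 0, "rz": -0.016},
    {"fingers": 10, "dx": 0, "dy": 0, "dz": 0, "rx": 0, "ry": 0, "rz": -0.016},
    {"fingers": 10, "dx": 0, "dy": 0, "dz": 0, "rx": 0, "ry": 0, "rz": -0.016},
    {"fingers": 10, "dx": 0, "dy": 0, "dz": 0, "rx": 0, "ry": 0, "rz": -0.016},
    {"fingers": 10, "dx": 0, "dy": 0, "dz": 0, "rx": 0, "ry": 0, "rz": 0},
    {"fingers": 10, "dx": 0, "dy": 0, "dz": 0, "rx": 0, "ry": 0, "rz": 0},
  ],
)

```text
t: 13.9
eef_pos: [0.585, 0.1555, 0.0488]
tool_rot: [0.4, 0.916, 0.0, -0.0]
contact_force: [-0.8, -0.4, 6.4]
opening: 0.254
grip_force: 30.0
```

```bash
python3 - <<'E'
from h import *
s,e=rail(); move(s,e,.585,.1552,.049,70.93)
E
```

```text
t 13.90 pos [0.585  0.1555 0.0488] y-yaw 42.81 z [-7.e-04  5.e-04 -1.e+00] F [-0.8 -0.4  6.4] T [-0.14  0.11  0.13] open 23.8 mm grip 30.0 j [-0.45  0.57  0.19  1.79 -0.14  0.79  0.55]
in rail mm [0.25 0.14] foot z 7.31 F tool [ 0.2 -0.9 -6.4]
tool shift [-0.0002 -0.0002 -0.0002]
rz turns -0.0781
```

Emit:
drive_tool(
  targets=[
    {"fingers": 10, "dx": 0, "dy": 0, "dz": 0, "rx": 0, "ry": 0, "rz": -0.016},
    {"fingers": 10, "dx": 0, "dy": 0, "dz": 0, "rx": 0, "ry": 0, "rz": -0.016},
    {"fingers": 10, "dx": 0, "dy": 0, "dz": 0, "rx": 0, "ry": 0, "rz": -0.016},
    {"fingers": 10, "dx": 0, "dy": 0, "dz": 0, "rx": 0, "ry": 0, "rz": -0.016},
    {"fingers": 10, "dx": 0, "dy": 0, "dz": 0, "rx": 0, "ry": 0, "rz": -0.014},
    {"fingers": 10, "dx": 0, "dy": 0, "dz": 0, "rx": 0, "ry": 0, "rz": 0},
    {"fingers": 10, "dx": 0, "dy": 0, "dz": 0, "rx": 0, "ry": 0, "rz": 0},
    {"fingers": 10, "dx": 0, "dy": 0, "dz": 0, "rx": 0, "ry": 0, "rz": 0},
  ],
)

```text
t: 14.7
eef_pos: [0.585, 0.1554, 0.0488]
tool_rot: [0.166, 0.986, 0.0, -0.0]
contact_force: [-0.2, -0.4, 6.9]
opening: 0.252
grip_force: 30.0
```

```bash
python3 - <<'E'
from h import *
s,e=rail(); move(s,e,.585,.1552,.049,70.93)
E
```

```text
t 14.70 pos [0.585  0.1554 0.0488] y-yaw 70.88 z [-6.e-04  2.e-04 -1.e+00] F [-0.2 -0.4  6.9] T [-0.18  0.02  0.12] open 23.7 mm grip 30.0 j [-0.36  0.57  0.07  1.78 -0.05  0.79  0.97]
in rail mm [0.21 0.08] foot z 7.30 F tool [ 0.1 -0.4 -6.9]
tool shift [-0.0001 -0.0002 -0.0002]
rz turns -0.0001
```

The foot is now crosswise at 7.3 mm and carries only the spring load. First probe at the mark: raise gently by 3 mm.

Emit:
drive_tool(
  targets=[
    {"fingers": 10, "dx": 0, "dy": 0, "dz": -0.001, "rx": 0, "ry": 0, "rz": 0},
    {"fingers": 10, "dx": 0, "dy": 0, "dz": -0.001, "rx": 0, "ry": 0, "rz": 0},
    {"fingers": 10, "dx": 0, "dy": 0, "dz": -0.001, "rx": 0, "ry": 0, "rz": 0},
    {"fingers": 10, "dx": 0, "dy": 0, "dz": 0, "rx": 0, "ry": 0, "rz": 0},
    {"fingers": 10, "dx": 0, "dy": 0, "dz": 0, "rx": 0, "ry": 0, "rz": 0},
  ],
)

```text
t: 15.2
eef_pos: [0.5849, 0.1554, 0.0517]
tool_rot: [0.166, 0.986, 0.0, -0.0]
contact_force: [-0.6, 0.4, 4.7]
opening: 0.252
grip_force: 30.0
```

```bash
python3 - <<'E'
from h import *
rail()
E
```

```text
t 15.20 pos [0.5849 0.1554 0.0517] y-yaw 70.88 z [-7.e-04  1.e-04 -1.e+00] F [-0.6  0.4  4.7] T [0.11 0.01 0.08] open 23.7 mm grip 30.0 j [-0.36  0.56  0.07  1.78 -0.05  0.8   0.97]
in rail mm [0.2  0.14] foot z 10.17 F tool [ 0.7  0.2 -4.7]
```

It is not blocked at 10.2 mm. I raise it a little more.

Emit:
drive_tool(
  targets=[
    {"fingers": 10, "dx": 0, "dy": 0, "dz": -0.0007, "rx": 0, "ry": 0, "rz": 0},
    {"fingers": 10, "dx": 0, "dy": 0, "dz": -0.0008, "rx": 0, "ry": 0, "rz": 0},
    {"fingers": 10, "dx": 0, "dy": 0, "dz": 0, "rx": 0, "ry": 0, "rz": 0},
    {"fingers": 10, "dx": 0, "dy": 0, "dz": 0, "rx": 0, "ry": 0, "rz": 0},
  ],
)

```text
t: 15.6
eef_pos: [0.585, 0.1554, 0.0532]
tool_rot: [0.166, 0.986, 0.0, -0.0]
contact_force: [-1.3, 2.3, 3.2]
opening: 0.256
grip_force: 30.0
```

```bash
python3 - <<'E'
from h import *
rail()
E
```

```text
t 15.60 pos [0.585  0.1554 0.0532] y-yaw 70.87 z [-5.e-04  1.e-04 -1.e+00] F [-1.3  2.3  3.2] T [0.58 0.48 0.05] open 24.1 mm grip 30.0 j [-0.36  0.56  0.07  1.78 -0.05  0.8   0.97]
in rail mm [0.16 0.04] foot z 11.65 F tool [ 2.   1.8 -3.2]
```

Emit:
drive_tool(
  targets=[
    {"fingers": 10, "dx": 0, "dy": 0.0004, "dz": -0.0006, "rx": 0, "ry": 0, "rz": 0},
    {"fingers": 10, "dx": 0, "dy": 0, "dz": -0.0006, "rx": 0, "ry": 0, "rz": 0},
    {"fingers": 10, "dx": 0, "dy": 0, "dz": 0, "rx": 0, "ry": 0, "rz": 0},
    {"fingers": 10, "dx": 0, "dy": 0, "dz": 0, "rx": 0, "ry": 0, "rz": 0},
  ],
)

```text
t: 16.0
eef_pos: [0.5851, 0.1554, 0.0543]
tool_rot: [0.166, 0.986, -0.0, -0.0]
contact_force: [-3.5, 1.1, 2.6]
opening: 0.253
grip_force: 30.0
```

```bash
python3 - <<'E'
from h import *
rail()
m,p,d=grab('scene'); cv2.imwrite('pics/s7.png',cv2.resize(p[130:280,270:420],None,fx=4,fy=4,interpolation=2)[...,::-1])
E
```

```text
t 16.00 pos [0.5851 0.1554 0.0543] y-yaw 70.86 z [-6.e-04 -2.e-04 -1.e+00] F [-3.5  1.1  2.6] T [0.17 0.99 0.04] open 23.8 mm grip 30.0 j [-0.36  0.56  0.07  1.78 -0.05  0.8   0.97]
in rail mm [ 0.25 -0.04] foot z 12.83 F tool [ 3.7 -0.1 -2.6]
```

View pics/s7.png

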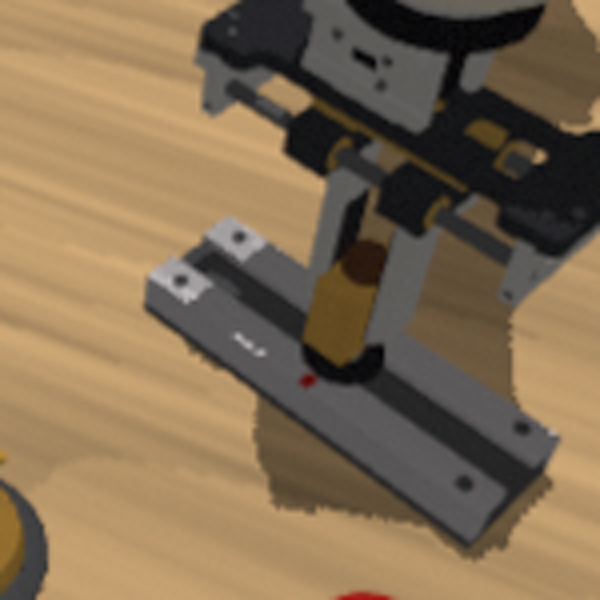

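The crop shows the stake upright and crosswise beside the red mark at (308,380), with the collar on the rail. The foot is at 12.8 mm carrying only the spring load, so it is up in the notch. I ease the side load, then feel for the ceiling with 0.6 mm more up and for the walls with a small move along the slot.

Emit:
drive_tool(
  targets=[
    {"fingers": 10, "dx": 0.0005, "dy": 0, "dz": -0.0006, "rx": 0, "ry": 0, "rz": 0},
    {"fingers": 10, "dx": 0, "dy": 0, "dz": 0, "rx": 0, "ry": 0, "rz": 0},
    {"fingers": 10, "dx": 0, "dy": 0, "dz": 0, "rx": 0, "ry": 0, "rz": 0},
  ],
)

```text
t: 16.35
eef_pos: [0.585, 0.1554, 0.0545]
tool_rot: [0.166, 0.986, -0.0, -0.0]
contact_force: [4.6, 0.4, -13.8]
opening: 0.254
grip_force: 30.0
```

```bash
python3 - <<'E'
from h import *
rail()
E
```

```text
t 16.35 pos [0.585  0.1554 0.0545] y-yaw 70.85 z [-1.e-04 -4.e-04 -1.e+00] F [  4.6   0.4 -13.8] T [ 0.27 -0.99  0.05] open 23.9 mm grip 30.0 j [-0.36  0.56  0.07  1.78 -0.05  0.8   0.97]
in rail mm [0.23 0.08] foot z 13.05 F tool [-4.2  1.9 13.8]
```

Emit:
drive_tool(
  targets=[
    {"fingers": 10, "dx": 0, "dy": 0.001, "dz": 0.0004, "rx": 0, "ry": 0, "rz": 0},
    {"fingers": 10, "dx": 0, "dy": 0.001, "dz": 0, "rx": 0, "ry": 0, "rz": 0},
    {"fingers": 10, "dx": 0, "dy": 0, "dz": 0, "rx": 0, "ry": 0, "rz": 0},
    {"fingers": 10, "dx": 0, "dy": 0, "dz": 0, "rx": 0, "ry": 0, "rz": 0},
  ],
)

```text
t: 16.75
eef_pos: [0.5852, 0.1562, 0.0545]
tool_rot: [0.167, 0.986, -0.001, -0.0]
contact_force: [-1.8, -6.1, -4.5]
opening: 0.251
grip_force: 30.0
```

```bash
python3 - <<'E'
from h import *
rail()
E
```

```text
t 16.75 pos [0.5852 0.1562 0.0545] y-yaw 70.80 z [-0.0012 -0.0017 -1.    ] F [-1.8 -6.1 -4.5] T [-1.7   0.42 -0.01] open 23.6 mm grip 30.0 j [-0.36  0.56  0.07  1.78 -0.05  0.81  0.96]
in rail mm [0.98 0.08] foot z 13.00 F tool [-0.3 -6.4  4.5]
```

It meets the ceiling at 13.05 mm and gentle resistance along the slot, so it is locked. I relax, release, and retreat upward.

Emit:
drive_tool(
  targets=[
    {"fingers": 10, "dx": 0, "dy": -0.0008, "dz": 0.0003, "rx": 0, "ry": 0, "rz": 0},
    {"fingers": 10, "dx": 0, "dy": -0.0008, "dz": 0, "rx": 0, "ry": 0, "rz": 0},
    {"fingers": 10, "dx": 0, "dy": 0, "dz": 0, "rx": 0, "ry": 0, "rz": 0},
    {"fingers": 10, "dx": 0, "dy": 0, "dz": 0, "rx": 0, "ry": 0, "rz": 0},
    {"fingers": 60, "dx": 0, "dy": 0, "dz": 0, "rx": 0, "ry": 0, "rz": 0},
    {"fingers": 60, "dx": 0, "dy": 0, "dz": 0, "rx": 0, "ry": 0, "rz": 0},
    {"fingers": 60, "dx": 0, "dy": 0, "dz": 0, "rx": 0, "ry": 0, "rz": 0},
    {"fingers": 60, "dx": 0, "dy": 0, "dz": 0, "rx": 0, "ry": 0, "rz": 0},
    {"fingers": 60, "dx": 0, "dy": 0, "dz": 0, "rx": 0, "ry": 0, "rz": 0},
  ],
)

```text
t: 17.65
eef_pos: [0.5852, 0.1561, 0.0544]
tool_rot: [0.166, 0.986, 0.0, 0.0]
contact_force: [-0.6, -0.5, -0.6]
opening: 0.626
grip_force: 0.0
```

```bash
python3 - <<'E'
from h import *
rail()
E
```

```text
t 17.65 pos [0.5852 0.1561 0.0544] y-yaw 70.86 z [ 1.e-04  0.e+00 -1.e+00] F [-0.6 -0.5 -0.6] T [-0.05 -0.04  0.06] open 58.8 mm grip 0.0 j [-0.36  0.56  0.07  1.78 -0.05  0.8   0.97]
in rail mm [0.92 0.16] foot z 12.92 F tool [ 0.4 -0.7  0.6]
```

Emit:
drive_tool(
  targets=[
    {"fingers": 60, "dx": 0, "dy": 0, "dz": -0.02, "rx": 0, "ry": 0, "rz": 0},
    {"fingers": 60, "dx": 0, "dy": 0, "dz": -0.03, "rx": 0, "ry": 0, "rz": 0},
    {"fingers": 60, "dx": 0, "dy": 0, "dz": -0.03, "rx": 0, "ry": 0, "rz": 0},
    {"fingers": 60, "dx": 0, "dy": 0, "dz": -0.03, "rx": 0, "ry": 0, "rz": 0},
    {"fingers": 60, "dx": 0, "dy": 0, "dz": -0.03, "rx": 0, "ry": 0, "rz": 0},
    {"fingers": 60, "dx": -0.035, "dy": 0, "dz": 0, "rx": 0, "ry": 0, "rz": 0},
    {"fingers": 60, "dx": -0.035, "dy": 0, "dz": 0, "rx": 0, "ry": 0, "rz": 0},
    {"fingers": 60, "dx": 0, "dy": 0, "dz": 0, "rx": 0, "ry": 0, "rz": 0},
    {"fingers": 60, "dx": 0, "dy": 0, "dz": 0, "rx": 0, "ry": 0, "rz": 0},
    {"fingers": 60, "dx": 0, "dy": 0, "dz": 0, "rx": 0, "ry": 0, "rz": 0},
  ],
)

```text
t: 18.65
eef_pos: [0.6505, 0.1337, 0.1942]
tool_rot: [0.166, 0.986, 0.0, -0.0]
contact_force: [0.1, 0.3, 0.1]
opening: 0.64
grip_force: 0.0
```

```bash
python3 - <<'E'
from h import *
m,p,d=grab('wrist'); W=world(m,d); rail()
w=W[:230].reshape(-1,3)
for n,lo,hi in (('griptop',.083,.094),('button',.099,.108)):
    k=(w[:,2]>lo)&(w[:,2]<hi)&(np.hypot(w[:,0]-.585,w[:,1]-.155)<.035); q=w[k]; print(n,k.sum(),np.median(q[:,2]),cv2.minAreaRect((q[:,:2]*1000).astype(np.float32)))
m,p2,d=grab('scene')
cv2.imwrite('pics/f.png',np.hstack([p[:300,100:460],cv2.resize(p2[120:280,270:420],(281,300))])[...,::-1])
E
```

```text
t 18.70 pos [0.6505 0.1337 0.1944] y-yaw 70.91 z [-4.e-04  2.e-04 -1.e+00] F [-0.7 -0.   1.3] T [-0.   -0.01  0.03] open 60.1 mm grip 0.0 j [-0.32  0.5   0.09  1.52 -0.05  1.13  1.03]
in rail mm [  1.11 -68.94] foot z 152.89 F tool [ 0.6 -0.3 -1.3]
griptop 707 0.0878765378126451 ((586.9092407226562, 155.46969604492188), (23.1781005859375, 41.17308044433594), 70.95303344726562)
button 253 0.10096826634165035 ((587.4833374023438, 155.55906677246094), (15.219847679138184, 15.95138931274414), 24.930130004882812)
```

View pics/f.png

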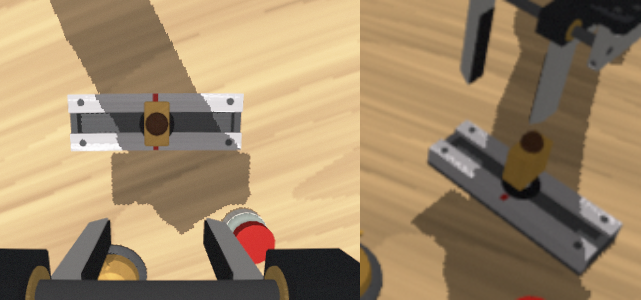

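The stake stands upright and free at (157,123), crosswise (70.95° against the rail's 70.93°). Its grip top is at 87.9 mm, which puts the foot at 12.9 mm: locked. The helmet and jar are in place.

```bash
python3 -c "
from plant import r
print(r.sign_off())"
```

```text
the job is handed in; nothing more can be done
None
```

The brass-bodied stake is in the rail's notch at the red mark, locked crosswise and standing upright with the gripper clear of it. I handed the job in at about 18.7 s of the 67 s allowed.

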